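# Shut the tagged gas valve under the sliding cover

### The arm

A 7-joint arm with a two-finger parallel gripper is mounted at the origin on the work surface. World frame = base frame: x ahead of the robot, y to its left, z up, the work surface at z = 0. Lengths are in mm, angles in rad, forces in N, time in s.
With the tool pointing down it reaches from about 400 to 875 mm from the base axis. Payload 4.4 kg.
Tool frame: the origin (TCP) lies at the very end of the fingers, on their centre line; the grasp point (between the pads) lies 19 mm behind it; z points along the fingers, y is the direction in which the jaws open and shut (so a half turn about z gives the same grasp; the last joint's range is limited). The gripper opens to 85 mm and grips with 20 to 120 N. Pads are 22 mm wide; open, the fingers measure 114 mm over their backs; the gripper's body (76 mm by 85 mm) begins 54 mm behind the grasp point. The pads swing forward as they close: fully open they stand 13 mm farther back than shut.
Start: joints at [-1.281, 0.628, 0.038, 1.517, -0.027, 0.996, -0.02], TCP at [226.398, 609.312, 231.313] pointing down, gripper open.
Joint ranges: [-3.06, 3.06], [-0.37, 2.12], [-1.25, 1.32], [0.18, 2.47], [-1.1, 4.24], [0.23, 1.98], [-2.94, 2.94]. Speed limits (rad/s): [2.57, 2.57, 3.14, 3.14, 3.14, 3.14, 3.14].

### API

Orientations are given as [roll, pitch, yaw] about the fixed x, y, z axes, in that order (R = Rz(yaw) Ry(pitch) Rx(roll)).
In Python, from cell import read_state, get_image, finish_job gives the robot as it stands.
- The arm moves only by the tool carry_out, never from a script. Its argument "series" is a list that holds one entry, the list of rows, each a list of 7 numbers: the shift along the tool's x, y, z in cm, then the turn, a rotation vector about the tool's x, y, z in rad, then the finger opening in cm, from 0 to 8.54. In form: [[[x, y, z, wx, wy, wz, grip], ...]]. A call has 1 to 5 rows; each row is the pose to reach, as a shift and turn from the pose commanded when the call began, along the tool's axes at that moment; what a row does not reach only later rows make up. A row lasts 1/12 s, in which the tool goes at most 41.7 mm and 7.16 degrees, less where a joint would pass 70% of its speed; a pose out of reach is approached as far as the arm can. A call with a gripper value outside its range is refused whole. The fingers move at their own pace and stop on an object; the grip force is fixed at half the most. Time passes only in rows, so rows that repeat a pose let the fingers close. It gives the time, the measured TCP pose, the force and the opening at its end, in the units of the state.
- read_state(): the state, without advancing time (a new reading comes with each control period).
- get_image(name): name is "side" or "top"; returns a dict with "img" (384x512x3 uint8, blue, green, red), "z_map" (384x512 float32, mm along the optical axis (not along the pixel's ray), 0 where there is no reading), "mtx" (3x3 intrinsics, pixels), "T" (4x4, takes a point from camera to world coordinates). Camera axes: x right, y down, z forward; pixel columns grow to the right and rows downward; lengths in mm; the calibration is good to about 2 mm. A picture is of the moment at which its call begins.
- finish_job(): hands the job in, once; it reports no verdict.
The state is a dict: "clock": time; "qpos": joint angles; "qd": joint speeds; "tau": joint torques, N m; "eef_pos": TCP position; "tool_rot": TCP orientation; "force": force on the tool from outside, world axes, zero at the start; "torque": the same for the moment, N m; "width": finger opening in mm.
Only numpy, scipy, OpenCV 4.12 (cv2) and the standard library are available. Lean on these libraries where they do the work, as an engineer would, in place of code of your own. Each camera call takes 0.05 s, during which the arm holds its last target.

### The job

Shut off the tagged gas line in the bench valve box: slide the steel cover all the way back to its stop, away from the hose nozzles (its bar handle is there to push on), and only then push the lever of the valve that carries the round tag a quarter turn clockwise (seen from above) until it stops, crosswise to its pipe. Push with the fingertips only: do not lift the cover out of its guides. Leave the cover open, leave the other two valves open, and do not disturb the glassware and tools around the box.

Things in the scene. Friction and masses are not known exactly. Their poses are not given: they have to be found in the camera images.
- valve_box: Grey steel valve box fixed to the bench, 270 (x) x 311 (y) mm, side guides and rear end stop 72 mm high. Origin: centre of its underside; x points from the front (three brass hose nozzles, reaching 40 mm out of the front face at 24 mm height) to the back (copper supply pipe), y to its left, z up. The floor inside is at 3 mm.
- window (a point): centre of the window in the box's top (at 64 mm height), under the cover: 108 mm along the box's x, 280 mm along y. In it three ball valves stand side by side, their pivots 30 mm behind this point and 85 mm to the right, 10 mm to the right and 65 mm to the left of it; which place is the tagged valve's varies.
- deck (a point): centre of the plain deck behind the window, 64 mm high, onto which the cover slides; the open cover's origin lies 9 mm behind this point (box x) when it meets the end stop
- cover: Loose flat steel cover, 124 (x) x 293 (y) x 3 mm, about 0.6 kg, lying over the window on ledges at 64 mm height, 1.5 mm play to the guide on each side. Origin: centre of its underside; axes as the box. It starts shut (x = -66 mm in the box's frame) or up to 18 mm ajar and slides along the box's +x to the end stop (x = +69 mm). Takes 2 to 8 N; pushed far off its middle it may bind.
- bar_handle (a point): centre of the cover's bar handle: a round bar 10 mm thick, 90 mm long along y, on a post at each end, its axis 24 mm above the cover's underside, straight over the cover's origin
- tagged_valve: The ball valve whose lever carries the round tag: a brass disc 32 mm across lying flat on top of the lever's pivot, top at 56 mm height (its 8 mm nut 58.5 mm). Fixed in the box; origin on the vertical pivot axis of the lever, at bench height; axes as the box. Below the lever: brass body 31 mm wide, up to 40 mm high within 28 mm of the pivot; pipe along x, top at 30 mm.
- tagged_stem (a point): point on the pivot axis of the tagged lever, at the lever's mid height (47.5 mm above the bench)
- tagged_lever_end (a point): free end of the tagged valve's lever, 61 mm from the pivot axis, at the lever's mid height; the lever is a bar with a black sleeve 14 mm wide, 10 mm high (42.5 to 52.5 mm above the bench), the sleeve from 17 to 61 mm from the pivot
- tagged_lever (a joint): angle of the tagged lever, rad: 0 = open, lever along the pipe, pointing to the box's front (-x); it grows clockwise seen from above; 1.571 = shut, at its stop, lever across the pipe, pointing to the box's left (+y). It starts between 0 and 0.15, turns stiffly (about 5 N at 40 mm from the pivot) and stays where it is left.
- plain1_lever (a joint): the same for another valve, of the same size, without tag (only a 12 mm nut on its pivot); starts between 0 and 0.1
- plain2_lever (a joint): the same for the third valve, without tag; starts between 0 and 0.1
- flask: conical glass flask, 84 mm across the foot, 138 mm high, standing left of the box; origin at its underside; a bystander, to be left alone
- beaker: glass beaker, 68 mm across, 85 mm high, standing right of the box near its front; origin at its underside; a bystander, to be left alone
- bottle: amber bottle with black cap, 58 mm across, 125 mm high, standing right of the box towards its back; origin at its underside; a bystander, to be left alone
- jar: short jar with a metal lid, 54 mm across, 65 mm high, standing left of the box near its back; origin at its underside; a bystander, to be left alone
- dish: white porcelain dish, 84 mm across, 30 mm high, left of the box near its front; origin at its underside; a bystander, to be left alone
- spanner: steel spanner 150 mm long lying on the bench behind the box; origin at its underside; a bystander, to be left alone
- screwdriver: screwdriver 170 mm long lying on the bench right of the box; origin at its underside; a bystander, to be left alone

How it is judged (in metres and radians):
On the way, in this order (a step that is already met when the one before it is completed fails the run):
1. the cover is pushed back to within 14 mm of its end stop, lying in its guides (x of cover in the frame of valve_box above 0.055 m and z of cover in the frame of valve_box below 0.07 m), for 0.2 s.
2. the tagged lever is pushed shut, to within 0.11 rad of its stop (value of joint tagged_lever above 1.46 rad), for 0.2 s.
At the end, for the whole second after the job is handed in: The cover lies flat in its guides within 14 mm of its rear stop, the tagged lever stands within 0.11 rad of its shut stop, the other two levers are still open (under 0.25 rad), every bystander is within 30 mm of where it was and the standing ones upright, and all is at rest (all of step 1 and value of joint tagged_lever above 1.46 rad and angle between cover's own z axis and vertical below 0.03 rad and linear speed of cover below 0.01 m/s and velocity of joint tagged_lever between -0.05 and 0.05 rad/s and value of joint each of plain1_lever, plain2_lever below 0.25 rad and distance of each of flask, beaker, bottle, jar, dish, spanner, screwdriver from where it was at the start of the episode below 0.03 m and angle between each of flask, beaker, bottle, jar's own z axis and vertical below 0.2 rad); the robot touches nothing.
It fails at once if the cover is lifted more than 8 mm off its ledges or tipped more than 0.1 rad (z of cover in the frame of valve_box above 0.072 m or angle between cover's own z axis and vertical above 0.1 rad).
It fails at once if the arm or the gripper's body, not the fingers, pushes the cover or the tagged valve (over 5 N) (contact force between the arm and cover above 5 N or contact force between the arm and tagged_valve above 5 N).
It fails at once if another valve's lever is turned beyond 0.25 rad (value of joint any of plain1_lever, plain2_lever above 0.25 rad).
It fails at once if a bystander is shifted 30 mm or more, lifted, or knocked over (distance of any of flask, beaker, bottle, jar, dish, spanner, screwdriver from where it was at the start of the episode above 0.03 m or angle between any of flask, beaker, bottle, jar's own z axis and vertical above 0.3 rad).
It also fails if it takes over 53 s, if anything falls off the work surface, if the arm or the gripper's body presses on something with over 40 N, if the wrist force passes 120 N, or if a joint passes its speed limit or range.

## Working session

There is one attempt and no reset: what is moved stays moved. The work goes in short steps, Python scripts to look and compute and a tool call to move; the robot and the scene stay as the last step left them, time stands still between calls to the robot, and variables do not carry over. Pictures are saved under pics/ and viewed, and the job is handed in when it is done.

Besides the shell and the picture viewer there is one more tool, called after "Emit:" by a JSON object that holds its "fn" and its "kwargs". carry_out: Moves the arm, as the interface text tells. Its arguments: {"type":"object","properties":{"series":{"type":"array","items":{"type":"array","items":{"type":"array","items":{"type":"number"}}}}},"required":["series"]}

```bash
mkdir -p pics; ls; python3 - <<'E'
from cell import *
import cv2,numpy as np
s=read_state();print({k:np.round(v,3).tolist() for k,v in s.items()})
for n in("side","top"):
    d=get_image(n);cv2.imwrite(f"pics/{n}0.png",d["img"]);np.savez(f"{n}0.npz",**d);print(d["mtx"],d["T"].round(3))
E
```

```text
pics
{'clock': 0.0, 'qpos': [-1.281, 0.629, 0.038, 1.518, -0.027, 0.996, -0.02], 'qd': [0.0, -0.001, -0.001, -0.001, 0.001, -0.0, -0.0], 'tau': [0.001, -56.341, 1.227, -19.344, 0.011, 0.01, 0.0], 'eef_pos': [226.161, 608.708, 230.359], 'tool_rot': [-3.14, 0.0, 2.786], 'force': [-0.136, -0.458, 0.231], 'torque': [-0.001, 0.007, -0.008], 'width': 85.526}
[[438.98383634   0.         258.13972136]
 [  0.         438.98383634 196.54187274]
 [  0.           0.           1.        ]] [[ 9.46000e-01 -2.10000e-01  2.48000e-01  3.12334e+02]
 [-3.24000e-01 -6.63000e-01  6.75000e-01 -7.21093e+02]
 [ 2.20000e-02 -7.19000e-01 -6.95000e-01  8.94505e+02]
 [ 0.00000e+00  0.00000e+00  0.00000e+00  1.00000e+00]]
[[489.75290942   0.         252.26093187]
 [  0.         489.75290942 188.85611945]
 [  0.           0.           1.        ]] [[-1.000000e-02 -9.950000e-01  9.700000e-02  4.919350e+02]
 [-1.000000e+00  9.000000e-03 -1.300000e-02  2.838100e+01]
 [ 1.200000e-02 -9.800000e-02 -9.950000e-01  1.417156e+03]
 [ 0.000000e+00  0.000000e+00  0.000000e+00  1.000000e+00]]
```

View pics/side0.png

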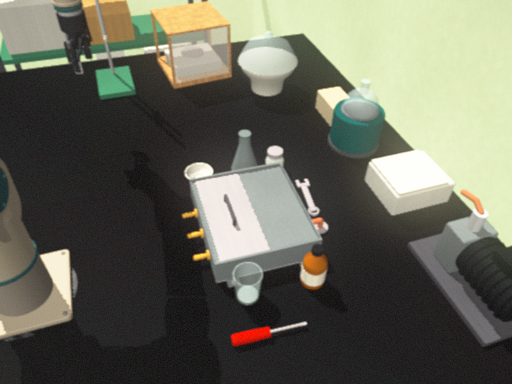

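View pics/top0.png

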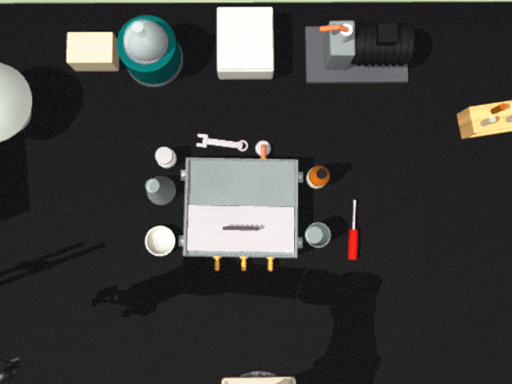

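```bash
cat > h.py <<'E'
import numpy as np,cv2
def load(n): return dict(np.load(n+".npz"))
def ray(d,uv,z):
    uv=np.atleast_2d(np.asarray(uv,float)); K=d["mtx"];T=d["T"]
    r=np.c_[(uv-K[:2,2])/[K[0,0],K[1,1]],np.ones(len(uv))]@T[:3,:3].T
    o=T[:3,3]; return o+r*((z-o[2])/r[:,2])[:,None]
def cloud(d):
    z=d["z_map"];h,w=z.shape;v,u=np.mgrid[:h,:w];K=d["mtx"]
    p=np.stack([(u-K[0,2])/K[0,0]*z,(v-K[1,2])/K[1,1]*z,z],-1)
    return p@d["T"][:3,:3].T+d["T"][:3,3]
def proj(d,P):
    P=np.atleast_2d(P);T=d["T"];c=(P-T[:3,3])@T[:3,:3];K=d["mtx"]
    return c[:,:2]/c[:,2:]*[K[0,0],K[1,1]]+K[:2,2]
E
python3 - <<'E'
from h import *
d=load("top0");im=d["img"]
c=im[135:280,130:370];cv2.imwrite("pics/topc0.png",cv2.resize(c,None,fx=3.3,fy=3.3,interpolation=cv2.INTER_CUBIC))
s=load("side0");c=s["img"][120:310,160:350];cv2.imwrite("pics/sidec0.png",cv2.resize(c,None,fx=3.1,fy=3.1,interpolation=cv2.INTER_CUBIC))
P=cloud(d)
for v in (165,180,220,245,254): print(v,P[v,178:310:4,2].round(0).astype(int).tolist())
print([ (v,P[v,210].round(0).astype(int).tolist()) for v in range(150,265,3)])
E
```

```text
165 [2, -3, 69, 62, 66, 67, 62, 62, 64, 64, 61, 66, 64, 63, 65, 70, 60, 61, 72, 66, 64, 62, 61, 62, 66, 64, 66, 62, 63, 65, -1, 0, 1]
180 [-2, 1, 76, 58, 67, 67, 65, 67, 67, 63, 67, 64, 64, 61, 64, 61, 60, 65, 65, 63, 61, 67, 66, 65, 67, 63, 68, 66, 67, 65, 3, 1, -4]
220 [-1, 0, 69, 64, 68, 71, 67, 62, 69, 67, 68, 70, 72, 64, 69, 69, 67, 66, 69, 68, 71, 70, 68, 67, 63, 64, 69, 64, 70, 63, 0, -1, -2]
245 [4, 3, 64, 65, 64, 65, 64, 70, 67, 67, 67, 1417, 69, 69, 69, 68, 63, 72, 66, 67, 63, 68, 71, 67, 60, 65, 67, 68, 68, 67, 8, 0, 5]
254 [-4, 1, 70, 68, 71, 70, 66, 70, 69, 68, 63, 66, 62, 63, 70, 67, 64, 63, 67, 67, 64, 63, 66, 61, 63, 64, 64, 63, 66, 68, 6, -3, 3]
[(150, [745, 133, 5]), (153, [737, 133, 0]), (156, [728, 133, 2]), (159, [708, 128, 71]), (162, [492, 28, 1417]), (165, [692, 129, 64]), (168, [684, 129, 63]), (171, [675, 129, 64]), (174, [667, 128, 67]), (177, [658, 128, 68]), (180, [650, 128, 67]), (183, [642, 129, 62]), (186, [633, 129, 64]), (189, [625, 128, 69]), (192, [617, 129, 61]), (195, [609, 129, 58]), (198, [600, 129, 64]), (201, [592, 128, 66]), (204, [583, 129, 65]), (207, [575, 129, 66]), (210, [567, 128, 69]), (213, [558, 128, 71]), (216, [550, 128, 68]), (219, [542, 128, 68]), (222, [534, 129, 56]), (225, [525, 129, 66]), (228, [517, 128, 71]), (231, [509, 129, 65]), (234, [501, 129, 66]), (237, [493, 128, 69]), (240, [484, 128, 71]), (243, [476, 129, 68]), (246, [468, 129, 65]), (249, [460, 128, 69]), (252, [452, 129, 59]), (255, [444, 129, 65]), (258, [433, 134, 1]), (261, [424, 133, 5]), (264, [416, 134, -3])]
```

View pics/topc0.png

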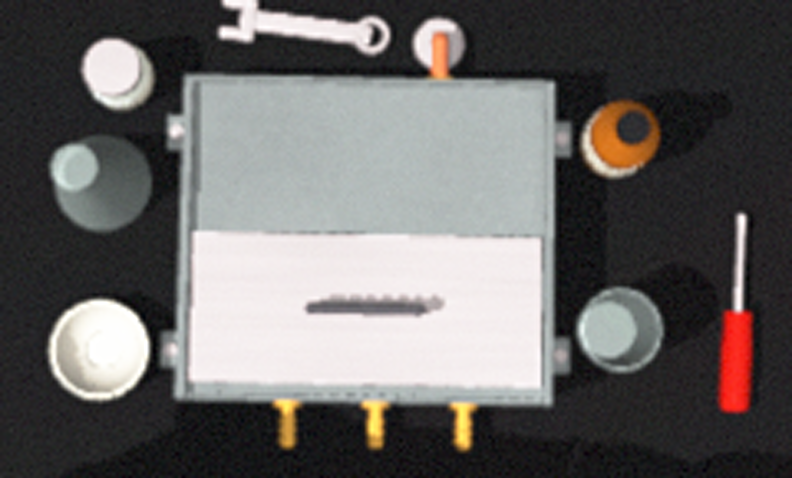

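View pics/sidec0.png

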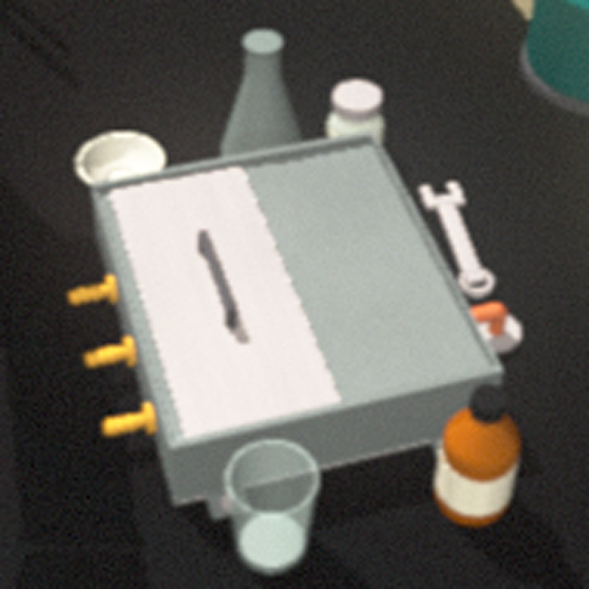

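```bash
python3 - <<'E'
from h import *
d=load("top0");s=load("side0");im=d["img"]
P=cloud(d); g=im.astype(int)
# box: grey/white pixels in region
m=((g.min(2)>85)).astype(np.uint8); m[:155]=0; m[:,:176]=0;m[:,308:]=0;m[262:]=0
cv2.imwrite("pics/m.png",m*255)
def edge(vals): pass
# rows scan: left/right boundary by intensity half-step
gray=cv2.cvtColor(im,cv2.COLOR_BGR2GRAY).astype(float)
def cross(line,off,lo2hi=True,th=70):
    b=line>th if lo2hi else line<th
    i=np.argmax(b); return off+i-1+(th-line[i-1])/(line[i]-line[i-1])
L=[(cross(gray[v,174:200],174,th=75),v) for v in range(195,236,3)]
R=[(309-cross(gray[v,285:310][::-1],0,th=75),v) for v in range(190,230,3)]
B=[(u,cross(gray[150:175,u],150,th=75)) for u in range(192,254,4)]
F=[(u,269-cross(gray[235:270,u][::-1],0,th=75)) for u in (192,196,200,204,208,226,230,234,238,252,256,260,280,284,288,292)]
for n,e in zip("LRBF",(L,R,B,F)):
    w=ray(d,e,72)[:,:2]; k=0 if n in"LR" else 1
    c=np.polyfit(w[:,k],w[:,1-k],1);print(n,c,np.std(np.polyval(c,w[:,k])-w[:,1-k]),np.polyval(c,[450,690] if k==0 else [130,-170]).round(1))
# cover mask (white)
m=(gray>185).astype(np.uint8);m[:200]=0;m[:,:180]=0;m[:,300:]=0
cs,_=cv2.findContours(m,0,2);c=max(cs,key=cv2.contourArea);r=cv2.minAreaRect(c);bp=cv2.boxPoints(r);print("cover",bp,ray(d,bp,67)[:,:2].round(1),gray[220,225],gray[190,225])
# handle
h=(gray<130).astype(np.uint8);h[:214]=0;h[240:]=0;h[:,:200]=0;h[:,285:]=0
ys,xs=np.nonzero(h);print("handle",xs.min(),xs.max(),ys.min(),ys.max());print(gray[222:234,218:266:1].astype(int)[:, ::3])
E
```

```text
L [6.41101672e-02 1.68294465e+02] 6.069878007106677 [197.1 212.5]
R [ 1.48611973e-01 -2.01011476e+02] 7.696775290947838 [-134.1  -98.5]
B [-1.65296774e-01  7.38015202e+02] 42.927015899079635 [716.5 766.1]
F [2.68664286e-02 4.36223232e+02] 0.2552923648510664 [439.7 431.7]
cover [[185.99762 264.06888]
 [188.25772 198.52611]
 [294.82068 202.20068]
 [292.56058 267.74347]] [[ 419.8  194. ]
 [ 598.9  188.4]
 [ 586.1 -105.9]
 [ 406.9  -96.5]] 238.0 186.0
handle 223 258 226 229
[[238 239 238 239 238 239 240 240 239 239 240 240 240 241 240 239]
 [237 237 237 238 237 236 237 238 240 239 238 238 240 238 239 240]
 [237 238 239 238 207 206 210 219 203 236 219 211 239 221 233 239]
 [240 239 241 210 172 169 168 179 171 202 182 174 212 184 202 208]
 [241 242 186 136 128 123 126 137 135 136 137 135 157 158 175 177]
 [239 239 108  98  98  93  92 101 101  98  98  96 109 116 172 172]
 [240 234 106 107 108 108 107 106 110 107 103 103 104  97 169 197]
 [240 239 116 130 124 123 124 119 118 115 120 115 119 108 198 235]
 [239 241 219 221 219 220 224 212 177 180 183 188 189 178 236 243]
 [239 239 241 241 240 241 240 239 232 233 234 236 237 232 242 242]
 [240 238 239 240 238 239 239 239 239 240 242 241 242 241 241 240]
 [239 238 238 238 238 238 238 239 239 240 239 240 241 241 242 240]]
```

```bash
python3 - <<'E'
from h import *
d=load("top0");im=d["img"]
g=cv2.cvtColor(im,cv2.COLOR_BGR2GRAY).astype(float)
for v in(200,210,225): print(v,g[v,174:196].astype(int),g[v,288:306].astype(int))
for u in(200,220,285): print(u,g[150:170,u].astype(int),g[198:212,u].astype(int),g[246:264,u].astype(int))
E
```

```text
200 [ 32  31  35  36  40  35  30  32  31  38 110 187 174 133 122 142 181 182
 180 180 182 182] [190 189 191 187 186 186 176 156 181 166  54  18  24  17  18  19  17  14]
210 [ 37  34  34  35  35  36  36  36  33  55 120 182 175 136 190 240 240 236
 239 237 237 239] [240 241 239 241 243 229 138 165 178 133  41  21  17  19  19  17  22  20]
225 [ 19  23  29  37  37  37  30  31  40  88 156 177 146 131 197 243 238 238
 239 239 238 238] [239 240 239 241 241 233 170 168 178 134  44  14  19  23  12  23  17  22]
200 [ 33  36  33  32  35  41  30  68 150 158 166 181 179 181 178 178 182 177
 176 179] [184 184 183 183 186 187 188 212 233 240 239 238 239 238] [241 240 242 242 225 194 185 183 173 150  94  30  21  15  20  20  19  28]
220 [ 31  38  34  28  33  25  17  51 153 159 168 184 185 180 183 182 179 181
 180 178] [186 188 187 187 185 188 187 170 216 237 234 233 235 236] [238 240 239 240 231 202 186 180 151 165 164 132  77  23  20  19  31  24]
285 [ 30  33  36  33  32  31  26  18  40 121 159 179 189 187 188 186 186 185
 186 185] [188 187 189 187 186 188 186 179 162 221 239 240 240 241] [240 241 242 242 243 238 215 194 192 162 172 134  61  34  31  38  35  32]
```

```bash
python3 - <<'E'
from h import *
d=load("top0");im=d["img"]
g=cv2.cvtColor(im,cv2.COLOR_BGR2GRAY).astype(float)
def up(l,th):  # first rising index
    i=np.argmax(l>th); return i-1+(th-l[i-1])/(l[i]-l[i-1])
def fit(n,e,z,k):
    w=ray(d,e,z)[:,:2];x=w[:,k];y=w[:,1-k]
    for _ in range(4):
        c=np.polyfit(x,y,1);r=y-np.polyval(c,x);q=abs(r)<max(1.5,1.5*np.median(abs(r)));x,y=x[q],y[q]
    print(n,"slope %.4f"%c[0],"n",len(x),"std %.2f"%r.std(),"at",np.polyval(c,570 if k==0 else 0).round(2));return c
L=fit("L",[(178+up(g[v,178:190],100),v) for v in range(162,254)],72,0)
R=fit("R",[(306-up(g[v,290:307][::-1],100),v) for v in range(162,254)],72,0)
B=fit("B",[(u,150+up(g[150:166,u],95)) for u in list(range(190,255))+list(range(272,296))],72,1)
F=fit("F",[(u,266-up(g[250:267,u][::-1],95)) for u in list(range(188,212))+list(range(222,238))+list(range(249,265))+list(range(276,296))],64,1)
fit("cover back",[(u,200+up(g[200:212,u],212)) for u in range(190,294)],67,1)
fit("cover front",[(u,256-up(g[242:257,u][::-1],212)) for u in range(190,294)],67,1)
fit("cover L",[(182+up(g[v,182:194],215),v) for v in range(210,248)],67,0)
fit("cover R",[(299-up(g[v,288:300][::-1],215),v) for v in range(212,248)],67,0)
fit("bar front",[(u,236-up(255-g[225:237,u][::-1],255-170)) for u in range(225,257)],91,1)
print(ray(d,[[223,228],[259,228]],91))
E
```

```text
L slope -0.0267 n 70 std 0.28 at 200.51
 ** On entry to DLASCL parameter number  4 had an illegal value
 ** On entry to DLASCL parameter number  4 had an illegal value
 ** On entry to DLASCL parameter number  4 had an illegal value
 ** On entry to DLASCL parameter number  4 had an illegal value
 ** On entry to DLASCL parameter number  5 had an illegal value
 ** On entry to DLASCL parameter number  4 had an illegal value<stdin>:5: RuntimeWarning: divide by zero encountered in scalar divide
h.py:6: RuntimeWarning: invalid value encountered in multiply
  o=T[:3,3]; return o+r*((z-o[2])/r[:,2])[:,None]
Traceback (most recent call last):
numpy.linalg.LinAlgError: SVD did not converge in Linear Least Squares
```

```bash
python3 - <<'E'
from h import *
d=load("top0");im=d["img"]
g=cv2.cvtColor(im,cv2.COLOR_BGR2GRAY).astype(float)
def up(l,th):
    i=max(1,np.argmax(l>th)); return i-1+(th-l[i-1])/(l[i]-l[i-1]+1e-6)
def fit(n,e,z,k):
    w=ray(d,e,z)[:,:2];x=w[:,k];y=w[:,1-k]
    q=abs(y-np.median(y))<12;x,y=x[q],y[q]
    for _ in range(4):
        c=np.polyfit(x,y,1);r=y-np.polyval(c,x);q=abs(r)<max(1.5,1.5*np.median(abs(r)));x,y=x[q],y[q]
    print(n,"slope %.4f"%c[0],"n",len(x),"std %.2f"%r.std(),"at",np.polyval(c,570 if k==0 else 0).round(2));return c
L=fit("L",[(178+up(g[v,178:190],100),v) for v in range(162,254)],72,0)
R=fit("R",[(303-up(g[v,290:304][::-1],100),v) for v in list(range(162,170))+list(range(184,224))+list(range(247,253))],72,0)
B=fit("B",[(u,150+up(g[150:166,u],95)) for u in list(range(190,235))+list(range(272,296))],72,1)
F=fit("F",[(u,266-up(g[250:267,u][::-1],95)) for u in list(range(188,212))+list(range(222,238))+list(range(249,265))+list(range(276,296))],64,1)
fit("cover back",[(u,200+up(g[200:212,u],212)) for u in range(190,294)],67,1)
fit("cover front",[(u,256-up(g[242:257,u][::-1],212)) for u in range(190,294)],67,1)
fit("cover L",[(182+up(g[v,182:194],215),v) for v in range(210,248)],67,0)
fit("cover R",[(299-up(g[v,288:300][::-1],215),v) for v in range(212,248)],67,0)
fit("bar front",[(u,236-up(255-g[225:237,u][::-1],255-170)) for u in range(225,257)],91,1)
print(ray(d,[[223,228],[259,228]],91))
E
```

```text
L slope -0.0261 n 63 std 0.27 at 200.53
R slope -0.0256 n 53 std 0.23 at -112.36
B slope 0.0253 n 69 std 0.24 at 709.29
F slope 0.0269 n 76 std 0.24 at 436.73
cover back slope 0.0286 n 97 std 0.80 at 575.96
cover front slope 0.0282 n 88 std 0.59 at 451.81
cover L slope -0.0335 n 36 std 0.58 at 187.37
cover R slope -0.0179 n 36 std 0.16 at -101.18
bar front slope 0.0265 n 32 std 0.32 at 510.27
[[516.3888471   91.70131403  91.        ]
 [515.46116943  -5.44250484  91.        ]]
```

Emit:
{"fn": "carry_out", "kwargs": {"series": [[[-2.9,-2.9,0,0,0,0,0],[-5.8,-5.8,0,0,0,0,0],[-8.7,-8.7,0,0,0,0,0],[-11.6,-11.6,0,0,0,0,0],[-14.5,-14.5,0,0,0,0,0]]]}}

```text
clock: 0.52
eef_pos: [312.1, 420.8, 231.0]
tool_rot: [-3.141, -0.0, 2.786]
force: [0.5, -0.2, 1.1]
width: 25.5
```

Emit:
{"fn": "carry_out", "kwargs": {"series": [[[-2.9,-2.9,0,0,0,0,0],[-5.8,-5.8,0,0,0,0,0],[-8.7,-8.7,0,0,0,0,0],[-11.6,-11.6,0,0,0,0,0],[-14.5,-14.5,0,0,0,0,0]]]}}

```text
clock: 0.93
eef_pos: [397.4, 234.5, 231.2]
tool_rot: [-3.141, -0.0, 2.786]
force: [1.4, -0.5, 0.4]
width: 0.2
```

```bash
cat >> h.py <<'E'
BO=np.array([574.2,44.0]);YAW=-0.026
def b2w(p):
    c,s=np.cos(YAW),np.sin(YAW);p=np.asarray(p,float);return BO+p[...,:2]@np.array([[c,s],[-s,c]])
def w2b(p):
    c,s=np.cos(YAW),np.sin(YAW);return (np.asarray(p,float)[...,:2]-BO)@np.array([[c,-s],[s,c]])
def go(target,yaw=None,cmd=None):
    "print tool-frame shift in cm and turn to reach target (world mm)"
    from cell import read_state
    from scipy.spatial.transform import Rotation as R
    s=read_state();Rm=R.from_euler("xyz",s["tool_rot"]) 
    d=np.asarray(target)-np.asarray(s["eef_pos"])
    sh=Rm.as_matrix().T@d/10
    rv=None
    if yaw is not None: rv=(Rm.inv()*R.from_euler("xyz",[np.pi,0,yaw])).as_rotvec().round(3)
    print("t",round(s["clock"],2),"eef",np.round(s["eef_pos"],1),"rot",np.round(s["tool_rot"],3),"box",w2b(s["eef_pos"]).round(1),"F",np.round(s["force"],1),"w",s["width"],"\n shift",sh.round(2),"turn",rv)
E
python3 -c "
from h import *
go([488,46,200],np.pi-.026)"
```

```text
t 0.93 eef [397.4 234.5 231.2] rot [-3.141 -0.     2.786] box [-181.7  185.8] F [ 1.4 -0.5  0.4] w 0.18445514045963382 
 shift [-15.05 -14.52   3.12] turn [-0.    -0.    -0.329]
```

Emit:
{"fn": "carry_out", "kwargs": {"series": [[[-2.8,-2.8,0,0,0,-0.1,0],[-5.6,-5.6,0,0,0,-0.2,0],[-8.4,-8.4,1,0,0,-0.33,0],[-11.2,-11.0,2,0,0,-0.33,0],[-14.0,-13.8,3,0,0,-0.33,0]]]}}

```text
clock: 1.35
eef_pos: [481.0, 56.6, 201.0]
tool_rot: [3.141, 0.0, 3.117]
force: [1.0, 1.1, 0.9]
width: -0.2
```

```bash
python3 -c "
from h import *
go([488,46,78],np.pi-.026)"
```

```text
t 1.35 eef [481.   56.6 201. ] rot [3.141 0.    3.117] box [-93.5  10.2] F [1.  1.1 0.9] w -0.19724740322349907 
 shift [-0.72 -1.05 12.3 ] turn [0.    0.    0.001]
```

Emit:
{"fn": "carry_out", "kwargs": {"series": [[[-0.4,-1.1,2,0,0,0,0],[-0.4,-1.1,4.5,0,0,0,0],[-0.4,-1.1,7,0,0,0,0],[-0.4,-1.1,9,0,0,0,0],[-0.4,-1.1,9,0,0,0,0]]]}}

```text
clock: 1.77
eef_pos: [481.2, 46.7, 108.0]
tool_rot: [-3.14, -0.007, 3.115]
force: [-0.9, -0.3, -0.4]
width: 0.2
```

```bash
python3 - <<'E'
from h import *
from cell import *
go([486,46,77],np.pi-.026)
for n in("side","top"):
    d=get_image(n);np.savez(n+"1.npz",**d)
    c=d["img"][110:310,150:360] if n=="side" else d["img"][150:280,150:340];cv2.imwrite(f"pics/{n}1.png",cv2.resize(c,None,fx=3,fy=3,interpolation=cv2.INTER_CUBIC))
E
```

```text
t 1.77 eef [481.2  46.7 108. ] rot [-3.14  -0.007  3.115] box [-93.    0.3] F [-0.9 -0.3 -0.4] w 0.15175565538235178 
 shift [-0.5  -0.05  3.09] turn [-0.001 -0.007 -0.   ]
```

View pics/side1.png

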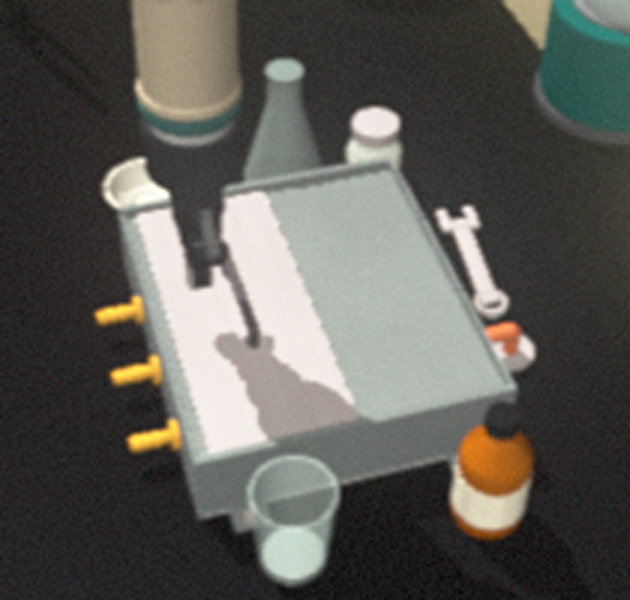

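View pics/top1.png

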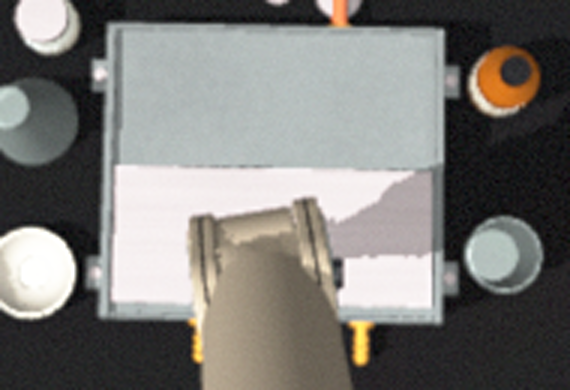

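```bash
python3 - <<'E'
from h import *
s=load("side0");d=load("top0")
for z in (80,88,96):print(z,ray(s,[[225.5,195.8],[235.8,226.5]],z)[:,:2].round(1).tolist(),ray(d,[[223.5,228],[259,228]],z)[:,:2].round(1).tolist())
E
```

```text
80 [[521.1, 99.5], [515.3, -14.3]] [[516.6, 90.9], [515.7, -5.7]]
88 [[519.0, 91.4], [513.3, -21.2]] [[516.4, 90.5], [515.5, -5.5]]
96 [[517.0, 83.4], [511.3, -28.2]] [[516.3, 90.1], [515.4, -5.3]]
```

Emit:
{"fn": "carry_out", "kwargs": {"series": [[[0,0,1,0,-0.007,0,0],[0,0,2,0,-0.007,0,0],[0,0,3,0,-0.007,0,0],[-0.5,0,3,0,-0.007,0,0],[-1,0,3,0,-0.007,0,0]]]}}

```text
clock: 2.28
eef_pos: [494.3, 47.0, 81.2]
tool_rot: [-3.141, 0.006, 3.116]
force: [0.7, 0.2, 0.8]
width: -0.3
```

Emit:
{"fn": "carry_out", "kwargs": {"series": [[[0,0,0,0,0,0,0],[0,0,0.2,0,0,0,0]]]}}

```text
clock: 2.45
eef_pos: [495.3, 47.0, 79.9]
tool_rot: [3.141, 0.009, 3.116]
force: [-0.1, -0.5, -1.7]
width: -0.0
```

Emit:
{"fn": "carry_out", "kwargs": {"series": [[[0,0,0.3,0,0.008,0,0],[0,0,0.3,0,0.008,0,0],[-0.4,0,0.3,0,0.008,0,0],[-0.8,0,0.3,0,0.008,0,0],[-1.2,0,0.3,0,0.008,0,0]]]}}

```text
clock: 2.87
eef_pos: [503.6, 46.6, 76.1]
tool_rot: [-3.141, -0.007, 3.116]
force: [-6.4, 0.7, 4.5]
width: 0.1
```

Emit:
{"fn": "carry_out", "kwargs": {"series": [[[-0.6,0,0,0,0,0,0],[-1.4,0,0,0,0,0,0],[-2.2,0,0,0,0,0,0],[-3,0,0,0,0,0,0],[-3.8,0,0,0,0,0,0]]]}}

```text
clock: 3.28
eef_pos: [542.3, 45.6, 76.1]
tool_rot: [-3.141, -0.006, 3.116]
force: [-5.1, 0.3, 2.5]
width: -0.2
```

```bash
python3 - <<'E'
from h import *
from cell import *
go([*b2w([57,0]),77],np.pi-.026)
for n in("side",):
    d=get_image(n);np.savez(n+"2.npz",**d)
    c=d["img"][110:310,150:360] if n=="side" else d["img"][150:280,150:340];cv2.imwrite(f"pics/{n}2.png",cv2.resize(c,None,fx=3,fy=3,interpolation=cv2.INTER_CUBIC))
E
```

```text
t 3.28 eef [542.3  45.6  76.1] rot [-3.141 -0.006  3.116] box [-31.9   0.8] F [-5.1  0.3  2.5] w -0.15494278711074647 
 shift [-8.89 -0.08 -0.14] turn [-0.    -0.006  0.   ]
```

View pics/side2.png

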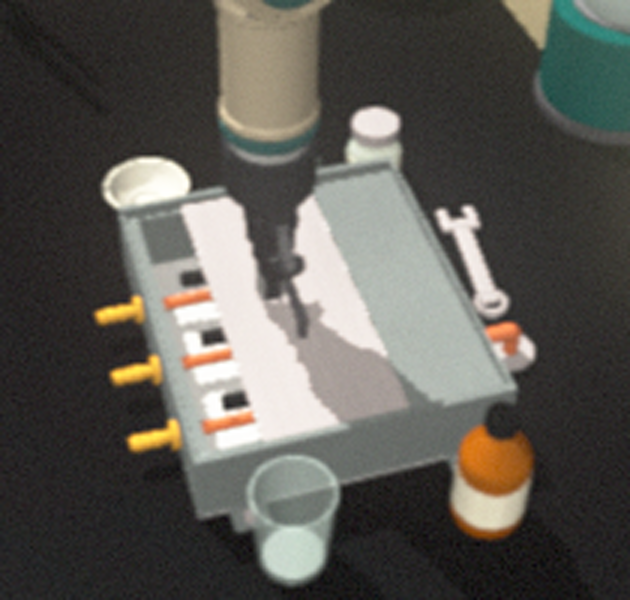

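Emit:
{"fn": "carry_out", "kwargs": {"series": [[[-1,0,0,0,0,0,0],[-2,0,0,0,0,0,0],[-3,0,0,0,0,0,0],[-4,0,0,0,0,0,0],[-5,0,0,0,0,0,0]]]}}

```text
clock: 3.75
eef_pos: [592.6, 44.3, 75.9]
tool_rot: [-3.141, -0.005, 3.116]
force: [-4.9, -0.2, 2.7]
width: 0.2
```

Emit:
{"fn": "carry_out", "kwargs": {"series": [[[-0.8,0,0,0,0,0,0],[-1.6,0,0,0,0,0,0],[-2.3,0,0,0,0,0,0],[-2.9,0,0,0,0,0,0],[-3.4,0,0,0,0,0,0]]]}}

```text
clock: 4.17
eef_pos: [627.1, 43.5, 75.8]
tool_rot: [-3.141, -0.004, 3.116]
force: [-14.8, 0.8, 9.6]
width: 0.0
```

Emit:
{"fn": "carry_out", "kwargs": {"series": [[[-0.2,0,0,0,0,0,0],[-0.2,0,0,0,0,0,0],[-0.2,0,0,0,0,0,0]]]}}

```text
clock: 4.42
eef_pos: [627.0, 43.5, 75.8]
tool_rot: [-3.141, -0.008, 3.116]
force: [-9.7, -0.2, 5.5]
width: 0.1
```

Emit:
{"fn": "carry_out", "kwargs": {"series": [[[1,0,0,0,0,0,0],[2,0,-1,0,0,0,0],[2.5,0,-4,0,0,0,0],[2.5,0,-8,0,0,0,0],[2.5,0,-10,0,0,0,0]]]}}

```text
clock: 4.83
eef_pos: [608.8, 44.2, 180.7]
tool_rot: [3.141, 0.008, 3.116]
force: [-0.0, -0.4, 0.7]
width: -0.0
```

Emit:
{"fn": "carry_out", "kwargs": {"series": [[[0,4,0,0,0,0,0],[0,8,0,0,0,0,0],[-1,12,0,0,0,0,0],[-2,16,0,0,0,0,0],[-3,20,0,0,0,0,0]]]}}

```text
clock: 5.25
eef_pos: [642.6, 245.8, 177.5]
tool_rot: [3.14, 0.004, 3.116]
force: [0.8, 0.1, -0.3]
width: 0.2
```

```bash
python3 - <<'E'
from h import *
from cell import *
go([*b2w([57,0]),77],np.pi-.026)
for n in("side","top"):
    d=get_image(n);np.savez(n+"3.npz",**d)
    c=d["img"][130:290,180:310] if n=="side" else d["img"][145:275,165:325];cv2.imwrite(f"pics/{n}3.png",cv2.resize(c,None,fx=4 if n=='side' else 4.6,fy=3.7 if n=='side' else 4.6,interpolation=cv2.INTER_CUBIC))
E
```

```text
t 5.25 eef [642.6 245.8 177.5] rot [3.14  0.004 3.116] box [ 63.1 203.5] F [ 0.8  0.1 -0.3] w 0.20496998755260082 
 shift [  0.65 -20.37  10.01] turn [0.002 0.004 0.   ]
```

View pics/side3.png

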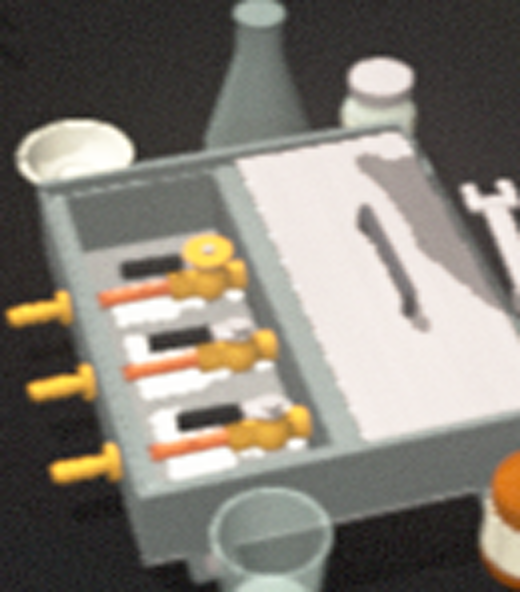

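View pics/top3.png

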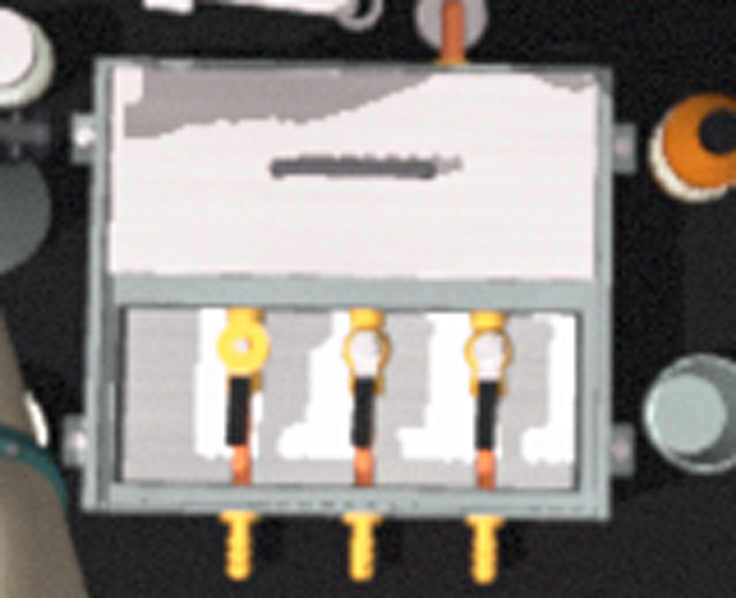

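```bash
python3 - <<'E'
from h import *
out={}
d=load("top3");s=load("side3")
def tri(a,b):
    A=[];B=[]
    rs=[];os=[]
    for dd,uv in((d,a),(s,b)):
        p=ray(dd,uv,0)[0];o=dd["T"][:3,3];r=(p-o)/np.linalg.norm(p-o);M=np.eye(3)-np.outer(r,r);A.append(M);B.append(M@o)
    X=np.linalg.lstsq(np.vstack(A),np.hstack(B),rcond=None)[0]
    return X
# disc: yellow blobs
for n,dd,win in(("top",d,(205,214,232,228)),("side",s,(222,190,240,204))):
    hsv=cv2.cvtColor(dd["img"],cv2.COLOR_BGR2HSV);x0,y0,x1,y1=win
    print(n);sub=hsv[y0:y1,x0:x1]
    m=((sub[...,0]>15)&(sub[...,0]<35)&(sub[...,1]>90)).astype(int)
    for r in m: print(''.join('.#'[k] for k in r))
# sleeves black in top
g=cv2.cvtColor(d["img"],cv2.COLOR_BGR2GRAY)
m=(g<70).astype(np.uint8);m[:222]=0;m[246:]=0;m[:,:200]=0;m[:,288:]=0
k,lab,st,cen=cv2.connectedComponentsWithStats(m)
for i in range(1,k):
    if st[i,4]>20:
        ys,xs=np.nonzero(lab==i);
        w=w2b(ray(d,np.c_[xs,ys],52.5));c=w.mean(0);q=w-c;U=np.linalg.svd(q,full_matrices=False)[2][0]
        print("sleeve",cen[i].round(2),st[i],"box c",c.round(1),"ang",(np.arctan2(U[1],U[0])).round(3),"ext",w.min(0).round(1),w.max(0).round(1))
gray=g.astype(float)
for u in(200,240,270): print(u,gray[160:215,u].astype(int)[-20:])
E
```

```text
top
..........#######..........
..........#######..........
.........########..........
........##########.........
........##########.........
.......####...#####........
.......####...#####........
.......#####..#####........
........##########.........
.........#########.........
.........########..........
..........#######..........
..........#######..........
.........#....###..........
side
..................
..................
..................
..................
......#########...
.....###########..
....#####..#####..
....#####..######.
....############..
...#############..
.....#############
......############
......############
##################
sleeve [216.4  233.58] [215 227   4  15  52] box c [-74.1  66. ] ang 3.127 ext [-94.6  61.3] [-55.9  70.2]
sleeve [243.3  234.18] [242 228   4  14  44] box c [-74.5  -8.6] ang 3.096 ext [-93.4 -13.3] [-57.4  -4.7]
sleeve [270.24 234.15] [269 228   4  14  46] box c [-73.2 -83.4] ang 3.086 ext [-92.2 -88.2] [-56.1 -79.7]
200 [238 237 237 239 240 240 239 242 245 222 184 184 185 185 185 177 128 175
 204 200]
240 [235 237 236 237 237 237 237 234 236 223 195 184 183 182 187 185 158 185
 244 252]
270 [238 240 240 237 237 239 240 241 241 241 213 180 186 182 185 183 184 180
 209 222]
```

```bash
python3 - <<'E'
from h import *
d=load("top3");s=load("side3")
A=[];B=[]
for dd,uv in((d,(217.5,220.2)),(s,(231.7,197))):
    p=ray(dd,uv,0)[0];o=dd["T"][:3,3];r=(p-o)/np.linalg.norm(p-o);M=np.eye(3)-np.outer(r,r);A.append(M);B.append(M@o)
X=np.linalg.lstsq(np.vstack(A),np.hstack(B),rcond=None)[0];print(X,w2b(X))
print("top@57",w2b(ray(d,[217.5,220.2],57)),"side@57",w2b(ray(s,[231.7,197],57)))
print("cover front edge box x",[w2b(ray(d,[u,v],67)).round(1) for u,v in((200,204.4),(240,204.5),(270,205))])
print("bar", w2b(ray(d,[165+355/4.6,145+168/4.6],91)))
for p in([-41-45,65-32],[-41,65],[-41-18,65+45]):print(b2w(p))
E
```

```text
[539.45019095 107.92386616  62.30059578] [-36.39989755  62.99886787]
top@57 [[-37.15365812  63.52616887]] side@57 [[-34.15344136  68.11998755]]
cover front edge box x [array([[  5.2, 112.2]]), array([[6.8, 1.9]]), array([[  6.8, -81. ]])]
bar [[68.03784788 -3.22822688]]
[489.0869697   79.22459471]
[534.90366682 110.04391114]
[518.07961866 155.49664927]
```

```bash
python3 -c "
from h import *
go([*b2w([-79,34]),120],np.pi-.026)"
```

```text
t 5.35 eef [641.6 255.1 176.8] rot [3.132 0.004 3.126] box [ 61.9 212.8] F [-1.   0.2  0.3] w 0.010178479162298843 
 shift [ 14.31 -17.78   5.45] turn [0.01  0.004 0.011]
```

Emit:
{"fn": "carry_out", "kwargs": {"series": [[[2.4,-3,0,0,0,0,0],[4.8,-6,0,0,0,0,0],[7.2,-9,0,0,0,0,0],[9.6,-12,0,0,0,0,0],[12,-15,0,0,0,0,0]]]}}

```text
clock: 5.77
eef_pos: [517.2, 95.4, 177.0]
tool_rot: [3.141, 0.003, 3.116]
force: [-0.4, -1.3, -0.4]
width: 0.0
```

Emit:
{"fn": "carry_out", "kwargs": {"series": [[[1.2,-1.4,0,0,0,0,0],[2.4,-2.5,1,0,0,0,0],[2.4,-2.5,4,0,0,0,0],[2.4,-2.5,6,0,0,0,0],[2.4,-2.5,6,0,0,0,0]]]}}

```text
clock: 6.18
eef_pos: [491.3, 71.4, 114.2]
tool_rot: [-3.141, -0.003, 3.115]
force: [-0.3, 0.3, 0.0]
width: 0.3
```

```bash
python3 -c "
from h import *
go([*b2w([-79,34]),80],np.pi-.026)"
```

```text
t 6.18 eef [491.3  71.4 114.2] rot [-3.141e+00 -3.000e-03  3.115e+00] box [-83.6  25.2] F [-0.3  0.3  0. ] w 0.2991508920244051 
 shift [-0.47  0.88  3.42] turn [-0.001 -0.003 -0.   ]
```

Emit:
{"fn": "carry_out", "kwargs": {"series": [[[-0.5,0.5,2,0,0,0,0],[-0.5,0.5,4,0,0,0,0],[-0.5,0.5,5.5,0,0,0,0],[-0.5,0.5,7,0,0,0,0],[-0.5,0.5,7,0,0,0,0]]]}}

```text
clock: 6.6
eef_pos: [497.4, 77.1, 45.3]
tool_rot: [-3.141, -0.001, 3.116]
force: [-0.5, -0.3, 1.2]
width: 0.2
```

```bash
python3 - <<'E'
from h import *
from cell import *
go([*b2w([-79,34]),44],np.pi-.026)
for n in("side",):
    d=get_image(n);np.savez(n+"4.npz",**d)
    c=d["img"][130:290,180:310];cv2.imwrite(f"pics/{n}4.png",cv2.resize(c,None,fx=4,fy=4,interpolation=cv2.INTER_CUBIC)[:600])
E
```

```text
t 6.6 eef [497.4  77.1  45.3] rot [-3.141e+00 -1.000e-03  3.116e+00] box [-77.6  31.1] F [-0.5 -0.3  1.2] w 0.1779531677772832 
 shift [0.14 0.29 0.13] turn [-0.    -0.001  0.001]
```

View pics/side4.png

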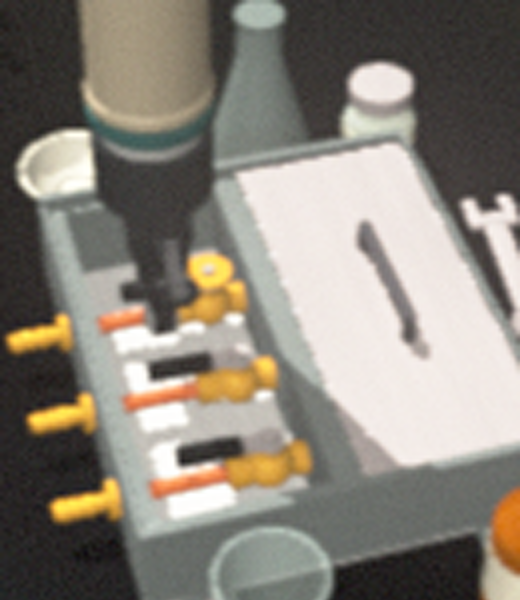

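Emit:
{"fn": "carry_out", "kwargs": {"series": [[[0,0.3,0.1,0,0,0,0],[0,0.6,0.1,0,0,0,0],[0,0.9,0.1,0,0,0,0],[0,1.2,0.1,0,0,0,0],[0,1.2,0.1,0,0,0,0]]]}}

```text
clock: 7.07
eef_pos: [497.7, 90.2, 46.0]
tool_rot: [3.141, 0.0, 3.117]
force: [0.2, 0.6, 0.7]
width: 0.1
```

Emit:
{"fn": "carry_out", "kwargs": {"series": [[[0,0.3,0.2,0,0,0,0],[0,0.6,0.2,0,0,0,0],[0,0.9,0.2,0,0,0,0],[0,0.9,0.2,0,0,0,0]]]}}

```text
clock: 7.4
eef_pos: [497.1, 96.8, 43.2]
tool_rot: [-3.14, -0.002, 3.115]
force: [0.3, -4.3, 0.5]
width: 0.2
```

```bash
cat >> h.py <<'E'
PIV=np.array([-36.5,64.5])
def sweep(ths,r=42,c=15,z=44):
    from cell import read_state
    from scipy.spatial.transform import Rotation as R
    s=read_state();Rm=R.from_euler("xyz",s["tool_rot"])
    p=w2b(s["eef_pos"])-PIV; th0=np.pi+YAW-s["tool_rot"][2]
    u=np.array([np.sin(th0),np.cos(th0)]);l=np.array([-np.cos(th0),np.sin(th0)])
    print("yaw-theta %.3f along %.1f push-offset %.1f z %.1f"%(th0,p@l,p@u,s["eef_pos"][2]),"F",np.round(s["force"],1))
    for t in ths:
        q=PIV+r*np.array([-np.cos(t),np.sin(t)])-c*np.array([np.sin(t),np.cos(t)])
        d=np.r_[b2w(q),z]-s["eef_pos"];sh=Rm.as_matrix().T@d/10
        rv=(Rm.inv()*R.from_euler("xyz",[np.pi,0,np.pi+YAW-t])).as_rotvec()
        print(round(t,2),sh.round(2),rv.round(3))
E
python3 -c "
from h import *
sweep([.1,.2,.3,.4,.5])"
```

```text
yaw-theta 0.001 along 41.9 push-offset -13.7 z 43.2 F [ 0.3 -4.3  0.5]
0.1 [ 0.14  0.3  -0.08] [-0.002 -0.002  0.099]
0.2 [ 0.22  0.73 -0.08] [-0.002 -0.002  0.199]
0.3 [ 0.26  1.18 -0.08] [-0.002 -0.002  0.299]
0.4 [ 0.26  1.62 -0.08] [-0.002 -0.001  0.399]
0.5 [ 0.21  2.07 -0.08] [-0.002 -0.001  0.499]
```

Emit:
{"fn": "carry_out", "kwargs": {"series": [[[0.1,0.4,0,0,0,0.1,0],[0.2,0.8,0,0,0,0.2,0],[0.25,1.2,0,0,0,0.3,0],[0.25,1.65,0,0,0,0.4,0],[0.2,2.1,0,0,0,0.5,0]]]}}

```text
clock: 7.82
eef_pos: [494.6, 117.0, 43.2]
tool_rot: [-3.138, -0.002, 2.609]
force: [-2.4, -5.2, 1.9]
width: -0.1
```

```bash
python3 -c "
from h import *
sweep([.6,.7,.8,.9,1.0])"
```

```text
yaw-theta 0.507 along 42.4 push-offset -16.3 z 43.2 F [-2.4 -5.2  1.9]
0.6 [ 0.08  0.52 -0.09] [-0.004 -0.002  0.093]
0.7 [ 0.17  0.96 -0.09] [-0.004 -0.002  0.193]
0.8 [ 0.21  1.41 -0.09] [-0.004 -0.002  0.293]
0.9 [ 0.21  1.85 -0.09] [-0.004 -0.001  0.393]
1.0 [ 0.17  2.29 -0.09] [-0.004 -0.001  0.493]
```

Emit:
{"fn": "carry_out", "kwargs": {"series": [[[0.1,0.5,-0.05,0,0,0.1,0],[0.15,0.95,-0.05,0,0,0.2,0],[0.2,1.4,-0.05,0,0,0.3,0],[0.2,1.85,-0.05,0,0,0.4,0],[0.15,2.3,-0.05,0,0,0.5,0]]]}}

```text
clock: 8.23
eef_pos: [503.4, 138.2, 43.3]
tool_rot: [-3.135, -0.002, 2.11]
force: [-4.1, -4.3, 1.6]
width: -0.0
```

```bash
python3 -c "
from h import *
sweep([1.1,1.2,1.3,1.4,1.5,1.6,1.65])"
```

```text
yaw-theta 1.006 along 43.2 push-offset -16.1 z 43.3 F [-4.1 -4.3  1.6]
1.1 [ 0.01  0.51 -0.07] [-0.007 -0.001  0.094]
1.2 [ 0.1   0.95 -0.07] [-0.007 -0.001  0.194]
1.3 [ 0.14  1.39 -0.08] [-0.007 -0.001  0.294]
1.4 [ 0.14  1.84 -0.08] [-0.007 -0.     0.394]
1.5 [ 0.09  2.28 -0.08] [-0.007 -0.     0.494]
1.6 [ 0.    2.72 -0.09] [-0.007  0.     0.594]
1.65 [-0.06  2.93 -0.09] [-0.007  0.     0.644]
```

Emit:
{"fn": "carry_out", "kwargs": {"series": [[[0,0.5,-0.05,0,0,0.1,0],[0.1,0.95,-0.05,0,0,0.2,0],[0.1,1.4,-0.05,0,0,0.3,0],[0.1,1.85,-0.05,0,0,0.4,0],[0.1,2.25,-0.05,0,0,0.48,0]]]}}

```text
clock: 8.65
eef_pos: [521.1, 152.0, 43.4]
tool_rot: [-3.133, -0.0, 1.631]
force: [-5.2, -3.7, 1.0]
width: 0.0
```

```bash
python3 -c "
from h import *
sweep([1.5,1.55,1.6,1.65])"
```

```text
yaw-theta 1.484 along 43.6 push-offset -15.7 z 43.4 F [-5.2 -3.7  1. ]
1.5 [-0.13  0.14 -0.06] [-0.009 -0.     0.016]
1.55 [-0.07  0.35 -0.06] [-0.009  0.     0.066]
1.6 [-0.01  0.57 -0.06] [-0.009  0.     0.116]
1.65 [ 0.03  0.78 -0.07] [-0.009  0.001  0.166]
```

Emit:
{"fn": "carry_out", "kwargs": {"series": [[[-0.1,0.2,0,0,0,0.04,0],[-0.1,0.4,0,0,0,0.08,0],[-0.1,0.55,0,0,0,0.09,0],[-0.1,0.7,0,0,0,0.09,0],[-0.1,0.7,0,0,0,0.09,0]]]}}

```text
clock: 9.07
eef_pos: [521.9, 152.8, 43.1]
tool_rot: [-3.121, -0.002, 1.548]
force: [-16.2, 0.0, 13.0]
width: -0.3
```

```bash
python3 -c "
from h import *
sweep([1.6,1.65])"
```

```text
yaw-theta 1.568 along 43.0 push-offset -18.5 z 43.1 F [-16.2   0.   13. ]
1.6 [-0.05  0.49 -0.1 ] [-0.021 -0.001  0.032]
1.65 [ 0.01  0.7  -0.11] [-0.021 -0.001  0.082]
```

```bash
python3 - <<'E'
from h import *
from cell import *
d=get_image("side");c=d["img"][150:260,190:290];cv2.imwrite("pics/side5.png",cv2.resize(c,None,fx=5,fy=5,interpolation=cv2.INTER_CUBIC))
print(read_state()["force"])
E
```

```text
[-16.49359685   0.09947838  11.2645013 ]
```

View pics/side5.png

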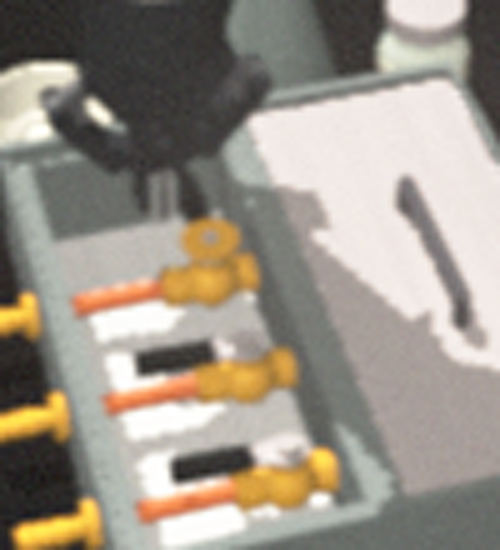

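Emit:
{"fn": "carry_out", "kwargs": {"series": [[[0,-0.6,0,0,0,0,0],[0,-1.4,-0.5,0,0,0,0],[0,-1.6,-3,0,0,0,0],[0,-1.6,-7,0,0,0,0],[0,-1.6,-10,0,0,0,0]]]}}

```text
clock: 9.53
eef_pos: [516.2, 152.2, 146.3]
tool_rot: [-3.141, -0.0, 1.546]
force: [1.3, -0.7, -0.0]
width: 0.1
```

```bash
python3 -c "
from h import *
go([*b2w([-130,160]),200],np.pi/2-.026)"
```

```text
t 9.53 eef [516.2 152.2 146.3] rot [-3.141 -0.     1.546] box [-60.8 106.6] F [ 1.3 -0.7 -0. ] w 0.09923060432864124 
 shift [ 5.34 -6.92 -5.37] turn [-0.    -0.     0.001]
```

Emit:
{"fn": "carry_out", "kwargs": {"series": [[[0,0,-4,0,0,0,0],[3.5,-2,-5,0,0,0,0],[7,-4,-5,0,0,0,0],[10.5,-6,-5,0,0,0,0],[14,-8,-5,0,0,0,0]]]}}

```text
clock: 9.95
eef_pos: [438.8, 296.0, 195.4]
tool_rot: [3.141, -0.002, 1.546]
force: [0.5, 1.0, 0.1]
width: -0.1
```

```bash
python3 - <<'E'
from h import *
from cell import *
for n in("side","top"):
    d=get_image(n);np.savez(n+"6.npz",**d)
    c=d["img"][130:290,160:320] if n=="side" else d["img"][130:290,140:340];cv2.imwrite(f"pics/{n}6.png",cv2.resize(c,None,fx=3.7,fy=3.7,interpolation=cv2.INTER_CUBIC))
d=load("top6");g=cv2.cvtColor(d["img"],cv2.COLOR_BGR2GRAY)
m=(g<70).astype(np.uint8);m[:212]=0;m[246:]=0;m[:,:194]=0;m[:,288:]=0
k,lab,st,cen=cv2.connectedComponentsWithStats(m)
for i in range(1,k):
    if st[i,4]>20:
        ys,xs=np.nonzero(lab==i);w=w2b(ray(d,np.c_[xs,ys],52.5));c=w.mean(0);U=np.linalg.svd(w-c,full_matrices=False)[2][0]
        print(cen[i].round(2),st[i],c.round(1),"axis ang",np.arctan2(U[1],U[0]).round(3),w.min(0).round(1),w.max(0).round(1),"from pivot",np.arctan2(*(c-PIV)[::-1]*[1,-1]).round(3))
E
```

```text
[203.2  219.55] [196 218  15   4  56] [-35.9 103.6] axis ang -1.559 [-40.2  84.6] [-31.3 123.6] from pivot 1.587
[243.37 233.65] [242 227   4  15  52] [-73.1  -8.8] axis ang 3.131 [-93.4 -13.4] [-54.6  -4.6] from pivot -1.108
[270.21 234.02] [269 228   4  14  47] [-72.9 -83.3] axis ang 3.099 [-92.2 -88.2] [-56.1 -79.7] from pivot -1.33
```

View pics/top6.png

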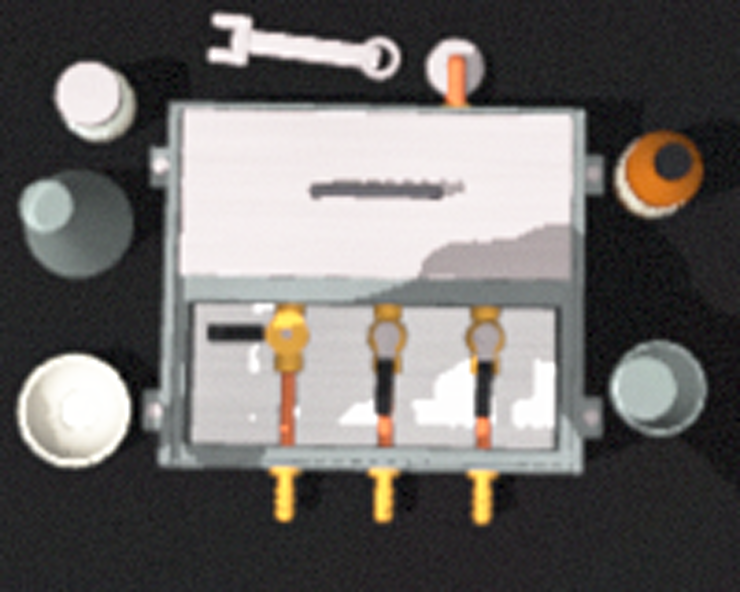

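View pics/side6.png

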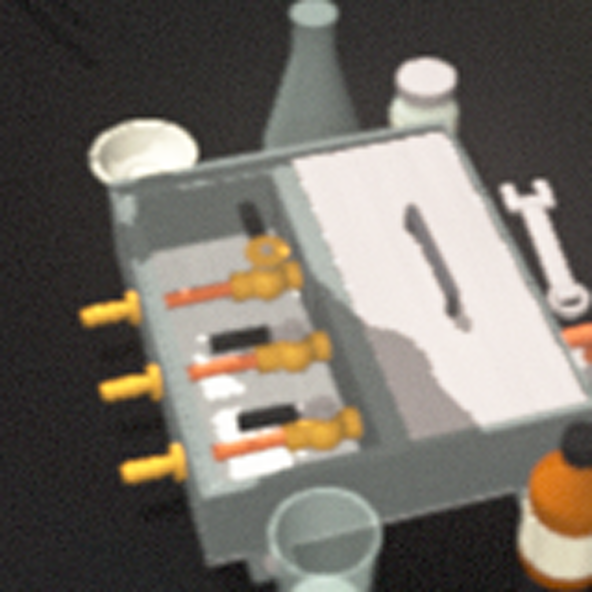

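Emit:
{"fn": "carry_out", "kwargs": {"series": [[[0,0,0,0,0,0,0],[0,0,0,0,0,0,0],[0,0,0,0,0,0,0]]]}}

```text
clock: 10.3
eef_pos: [440.5, 292.7, 194.8]
tool_rot: [-3.142, 0.0, 1.543]
force: [1.0, -0.4, 0.3]
width: 0.1
```

```bash
python3 -c "
from cell import *
s=read_state();print(s['clock'],s['eef_pos'],s['force']);print(finish_job())"
```

```text
10.3 [440.5314411  292.65554187 194.75550413] [ 1.00853893 -0.37248627  0.26686544]
the job is handed in; nothing more can be done
None
```

I pushed the cover back to its stop with the closed fingertips. I then turned the tagged lever (the leftmost valve) clockwise until it stopped, and handed the job in at 10.3 s. The hand-in reports no verdict.

- **Cover:** it came to x ≈ +69 mm in the box frame, measured just after the push, and lies flat in its guides. The final picture shows it still there.
- **Tagged lever:** the last top view puts it at about 1.56 to 1.59 rad, so it is at its stop. It resisted with about 16 N there.
- **Other valves and surroundings:** the other two levers read under 0.1 rad, and by eye the bystanders stand where they did. The arm was clear of everything at hand-in.
- **Checks that disagreed:**
  - The two camera views gave the tag's position a few mm apart, with its triangulated height at 62 mm against the stated 56 to 58.5 mm.
  - The fingertip stopped about 2.5 mm short of the position I expected at the end of the turn. That could have meant the lever was not fully shut, but the top view showed that it was.

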